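# Push the sample shuttle round its L-shaped slot to the measuring end

## Robot

A 6-joint arm with a two-finger parallel gripper is mounted at the origin on a cart in front of the work surface, level with it; the furniture and walls round the work are solid. World frame = base frame: x ahead of the robot, y to its left, z up, the work surface at z = 0. Lengths are in mm, angles in degrees, forces in N, time in s.
With the tool pointing down it reaches from about 350 to 850 mm from the base axis. Payload 8.1 kg.
Tool frame: the origin (TCP) lies midway between the tips of the shut fingers; the grasp point (between the pads) lies 19 mm behind it; x points along the fingers, y is the direction in which the jaws open and shut, and the axes are right-handed (so a half turn about x gives the same grasp; the last joint's range is limited). The gripper opens to 85 mm and grips with 20 to 120 N. Pads are 22 mm wide; open, the fingers measure 114 mm over their backs; the gripper's body (76 mm by 85 mm) begins 54 mm behind the grasp point. The pads swing forward as they close: fully open they stand 13 mm farther back than shut.
Start: joints at [69.076, 7.471, 85.268, -0, 87.261, -4.893], TCP at [165.676, 576.677, 231.292] pointing down, gripper open.
Joint ranges: [-169.43, 169.43], [-51.17, 129.36], [1.28, 143.12], [-76.62, 256.62], [0, 156.53], [-152.29, 152.29]. Speed limits (degrees/s): [136.94, 136.94, 159.86, 180, 180, 180].

## Interface

Orientations are given as [roll, pitch, yaw] about the fixed x, y, z axes, in that order (R = Rz(yaw) Ry(pitch) Rx(roll)).
In Python, from bench import r gives the robot as it stands.
- The arm moves only by the tool move_arm, never from a script. Its argument "deltas" is a list of rows, each a list of 2 entries, a list of its own where there are three numbers: the shift along the tool's x, y, z in mm, then the turn about the tool's x in degrees. A call has 1 to 12 rows; each row is the pose to reach, as a shift and turn from the pose measured when the call began, along the tool's axes at that moment; what a row does not reach only later rows make up. A row lasts 1/8 s, in which the tool goes at most 62.5 mm and 10.7 degrees, less where a joint would pass 70% of its speed; a pose out of reach is approached as far as the arm can. A call with a gripper value outside its range is refused whole. "jaw" is the opening, from -1 (shut) to 1 (fully open), set as the call begins (left out, the last holds). The fingers move at their own pace and stop on an object; "squeeze" is the grip in N (left out, the last holds). Time passes only in rows, so rows that repeat a pose let the fingers close. It gives the time, the measured TCP pose, the force and the opening at its end, in the units of the state.
- r.sense(): the state, without advancing time (a new reading comes with each control period).
- r.snapshot(name): name is "side" or "top"; returns (picture, depth): 420x560x3 uint8, red, green, blue; 420x560 float32, mm along the optical axis (not along the pixel's ray), 0 where there is no reading.
- r.get_calibration(name): a dict with "fovy" (degrees; the focal length in pixels is half the picture's height over the tangent of half this angle, whatever the lens; pixels are square), "cx", "cy" (the principal point, pixels), "position" and "attitude" of the camera in the world. Camera axes: x right, y down, z forward; pixel columns grow to the right and rows downward; lengths in mm; the calibration is good to about 2 mm. A picture is of the moment at which its call begins. get_calibration takes no time and is no camera call.
- r.hand_in(): hands the job in, once; it reports no verdict.
The state is a dict: "time": time; "joint_pos": joint angles; "qd": joint speeds; "joint_efforts": joint torques, N m; "tool_pos": TCP position; "tcp_rot": TCP orientation; "ft_force": force on the tool from outside, world axes, zero at the start; "wrist_torque": the same for the moment, N m; "finger_gap": finger opening in mm.
Only numpy, scipy, OpenCV 4.12 (cv2) and the standard library are available. Lean on these libraries where they do the work, as an engineer would, in place of code of your own. Each camera call takes 0.05 s, during which the arm holds its last target. There are 200 camera calls.

## Task

Push the orange sample knob along its L-shaped slot in the reader's deck: first away from the white-marked loading end to the corner, then round the corner and on until it is fully home at the green-marked end in front of the sensor, and leave it there. Push it only with the fingers, never lift or carry it, and leave the two vials and the dropper bottle beside the reader where they stand.

Things in the scene. Friction and masses are not known exactly. Their poses are not given: they have to be found in the camera images.
- reader: White low box, 120 (x) x 136 (y) x 33 mm high, fixed on a grey platform (330 x 415 mm, top 24 mm above the worktop). Origin: centre of its underside. Its grey deck, 32 mm above the platform, has an L-shaped slot 20 mm wide: first leg along the reader's +x, then from the corner along its +y. Sensor block beyond the green end: x 12 to 52, y 48 to 63 mm, top 60 mm above the platform
- shuttle: Loose, 0.35 kg. Its upright orange knob (diameter 26 mm) spans 38 to 76 mm above the platform. A 16 mm pin below runs in the slot with 2 mm play each side (also past the nominal ends); a 36 mm flange is captive under the deck with 6 mm play upward. Slides easily (0.1 to 0.4 N), no spring. Starts 0 to 14 mm from load_point. Origin on the knob's axis, 8 mm above the platform; yaw is arbitrary
- load_point (a point): Where the knob's axis stands at the white-edged loading end of the slot, at the height of the deck's top; in the reader's axes x -34, y -40 mm
- corner_point (a point): Where the knob's axis stands in the corner of the L, at the height of the deck's top; in the reader's axes x 32, y -40 mm
- measure_point (a point): Where the knob's axis stands when fully home at the green-edged measuring end of the slot, at the height of the deck's top; in the reader's axes x 32, y 22 mm
- knob_top (a point): Centre of the knob's top face, 76 mm above the platform
- vial_green: Bystander: white screw-cap vial with a green band, 30 mm in diameter, 73 mm high, standing loose on the platform beyond the reader's +y side. Origin: centre of its underside
- vial_cream: Bystander: cream screw-cap vial with a blue band, 31 mm in diameter, 60 mm high, standing loose on the platform beyond the reader's -y side. Origin: centre of its underside
- dropper: Bystander: pink dropper bottle with a black top, 29 mm in diameter, 100 mm high, standing loose on the platform beyond the reader's +x side. Origin: centre of its underside
Things that resemble listed ones, but are neither listed nor needed, are in the scene too. What is meant by the shuttle is not purple, red or yellow, and is the larger of those in its own colour.

How it is judged (in metres and radians):
On the way:
1. the knob has been pushed along the first leg into the corner (x of shuttle in the frame of reader above 0.026 m and y of shuttle in the frame of reader below -0.022 m), for 0.05 s.
At the end, for the whole second after the job is handed in: the knob's axis stands within 6 mm of the measuring point, upright and at rest on the slot's floor, and both vials and the dropper bottle stand within 15 mm of where they were (horizontal distance between shuttle and measure_point below 0.006 m and z of shuttle in the frame of reader below 0.0115 m and angle between shuttle's own z axis and vertical below 0.06 rad and linear speed of shuttle below 0.01 m/s and distance of each of vial_green, vial_cream, dropper from where it was at the start of the episode below 0.015 m); the robot touches nothing.
It fails at once if the shuttle is lifted (more than 4.5 mm off its floor) (z of shuttle in the frame of reader above 0.0125 m).
It fails at once if the knob is pushed with the arm or the gripper's body instead of the fingers (contact force between the arm and shuttle above 2 N).
It fails at once if a vial or the dropper bottle is moved more than 15 mm or tipped (distance of any of vial_green, vial_cream, dropper from where it was at the start of the episode above 0.015 m or angle between any of vial_green, vial_cream, dropper's own z axis and vertical above 0.4 rad).
It also fails if it takes over 48 s, if anything falls off the work surface, if the arm or the gripper's body presses on something with over 40 N, if the wrist force passes 120 N, or if a joint passes its speed limit or range.

## Working session

There is one attempt and no reset: what is moved stays moved. The work goes in short steps, Python scripts to look and compute and a tool call to move; the robot and the scene stay as the last step left them, time stands still between calls to the robot, and variables do not carry over. Pictures are saved under pics/ and viewed, about 8 in all and at most 12, crops included, and the job is handed in when it is done.

Besides the shell and the picture viewer there is one more tool, called after ">>>" as name([rows], argument=value, ...), one row to a line, values as JSON. move_arm: Moves the arm, as the interface text tells. Its arguments: {"type":"object","properties":{"deltas":{"type":"array","items":{"type":"array"}},"jaw":{"type":"number"},"squeeze":{"type":"number"}},"required":["deltas"]}

```bash
ls; mkdir -p pics
cat > h.py <<'E'
import numpy as np, cv2
from scipy.spatial.transform import Rotation as R
from bench import r
def cal(n):
    c=r.get_calibration(n); return c
E
python3 - <<'E'
from h import *
for n in ("top","side"):
    p,d=r.snapshot(n); print(n,r.get_calibration(n)); 
    np.save(f"pics/{n}_d.npy",d); cv2.imwrite(f"pics/{n}0.png",p[:,:,::-1])
print(r.sense())
E
```

```text
pics
top {'fovy': 57.862495374765786, 'cx': 274.66958182602724, 'cy': 212.5656995208442, 'position': array([ 414.1374748 , -124.31895542,  975.99719175]), 'attitude': array([-171.20368351,   -0.79797725,  -91.41690138])}
side {'fovy': 43.83718125110727, 'cx': 280.53187999509595, 'cy': 213.1351398909296, 'position': array([  240.13977392, -1108.48837299,   546.96075884]), 'attitude': array([-113.688225  ,   -0.62436047,  -18.3441541 ])}
{'time': 0.1, 'joint_pos': array([ 6.90745160e+01,  7.51116270e+00,  8.53228909e+01,  5.77227673e-04,
        8.72604051e+01, -4.89056926e+00]), 'qd': array([-0.05475707, -0.22325814, -0.16577416, -0.00854808,  0.06112387,
        0.0584613 ]), 'joint_efforts': array([ 1.29148320e-03, -5.70950818e+01, -5.01940906e+01, -7.82987831e-05,
        8.00445123e-03, -1.57996726e-05]), 'tool_pos': array([165.50996713, 576.21598996, 230.34676502]), 'tcp_rot': array([ -95.24026568,   89.90553956, -111.27520853]), 'ft_force': array([ 0.53427873,  0.25901476, -0.14335279]), 'wrist_torque': array([-0.03826658,  0.05570631,  0.03226295]), 'finger_gap': 85.35238398768152}
```

View pics/top0.png

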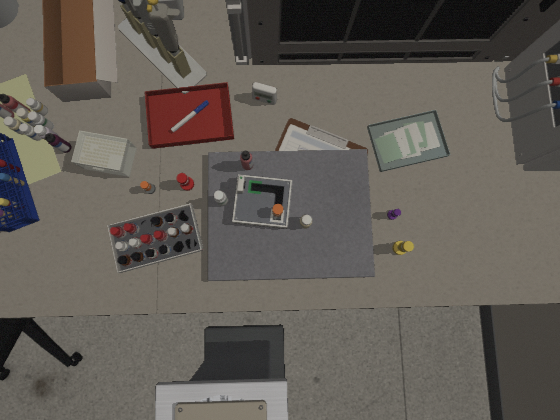

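View pics/side0.png

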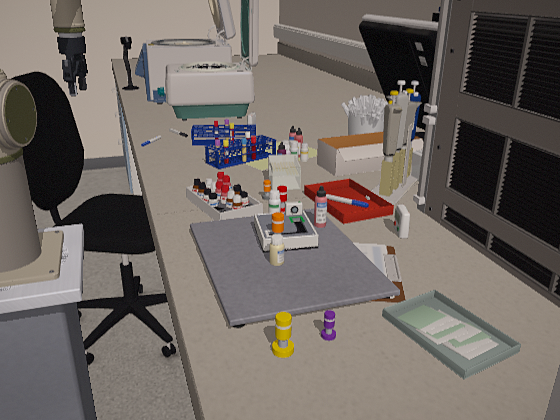

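The top view shows the reader at about (262,202), with the vials at (220,198) and (307,221) and the dropper at (246,159). There are two orange candidates: one in the reader's slot at (278,211), and a smaller one on the worktop at (147,187). The one in the slot fits the description. I'll confirm it in an enlarged crop and measure it.

```bash
cat >> h.py <<'E'
def ray(n,u,v):
    c=cal(n); f=210/np.tan(np.radians(c["fovy"]/2))
    q=R.from_euler("xyz",c["attitude"],degrees=True).apply([(u-c["cx"])/f,(v-c["cy"])/f,1]); return np.array(c["position"]),q
def onz(n,u,v,z):
    o,q=ray(n,u,v); return o+q*(z-o[2])/q[2]
def pix(n,P):
    c=cal(n); f=210/np.tan(np.radians(c["fovy"]/2))
    q=R.from_euler("xyz",c["attitude"],degrees=True).inv().apply(np.array(P)-c["position"])
    return q[:2]/q[2]*f+[c["cx"],c["cy"]]
def blobs(n,p,lo,hi,z,box,amin=15):
    m=cv2.inRange(cv2.cvtColor(p,cv2.COLOR_RGB2HSV),lo,hi); k=np.zeros_like(m); x0,y0,x1,y1=box; k[y0:y1,x0:x1]=m[y0:y1,x0:x1]
    N,_,s,c=cv2.connectedComponentsWithStats(k)
    return [(s[i,4],c[i].round(1),onz(n,*c[i],z).round(1)) for i in range(1,N) if s[i,4]>=amin]
E
python3 - <<'E'
from h import *
p=cv2.imread("pics/top0.png")[:,:,::-1].copy(); d=np.load("pics/top_d.npy")
c=cv2.resize(p[140:240,200:320,::-1],None,fx=6,fy=6,interpolation=cv2.INTER_CUBIC); cv2.imwrite("pics/crop1.png",c)
print("orange",blobs("top",p,(5,150,100),(16,255,255),100,(200,140,320,240)))
# white box
# height map: points near z=57
c=cal("top"); f=210/np.tan(np.radians(c["fovy"]/2)); v,u=np.mgrid[:420,:560]
X=np.stack([(u-c["cx"])/f*d,(v-c["cy"])/f*d,d],-1); W=R.from_euler("xyz",c["attitude"],degrees=True).apply(X.reshape(-1,3)).reshape(X.shape)+c["position"]
box=W[140:240,200:320]; np.save("pics/W.npy",W)
m=((W[...,2]>45)&(W[...,2]<150)).astype(np.uint8); m[:140]=0;m[290:]=0;m[:,:200]=0;m[:,380:]=0
N,L,s,ce=cv2.connectedComponentsWithStats(m)
for i in range(1,N):
    if s[i,4]>10:
        pts=W[L==i]; print(s[i],ce[i].round(1),"zmax",np.percentile(pts[:,2],95).round(1),"mean",pts.mean(0).round(1)); 
        if s[i,4]>800:
            q=pts[(pts[:,2]<64)]; print(cv2.minAreaRect(q[:,:2].astype(np.float32)))
print("platform z",np.median(W[240:270,230:350,2]))
E
```

```text
orange [(np.int32(86), array([277.5, 208.6]), array([ 558.6, -146.6,  100. ]))]
[240 151  13  17 176] [246.1 159.1] zmax 121.7 mean [681.8 -74.5  92.8]
[ 232  174   60   54 2308] [260.4 202. ] zmax 85.4 mean [ 582.9 -106.3   59.5]
((587.577392578125, -109.57481384277344), (136.1216583251953, 120.71672821044922), 82.7557144165039)
[214 190  13  15 150] [219.9 197.2] zmax 98.5 mean [591.8 -10.3  83.4]
[299 214  13  14 137] [305.2 220.5] zmax 85.4 mean [ 532.2 -212.8   75.4]
platform z 24.25447358566015
```

View pics/crop1.png

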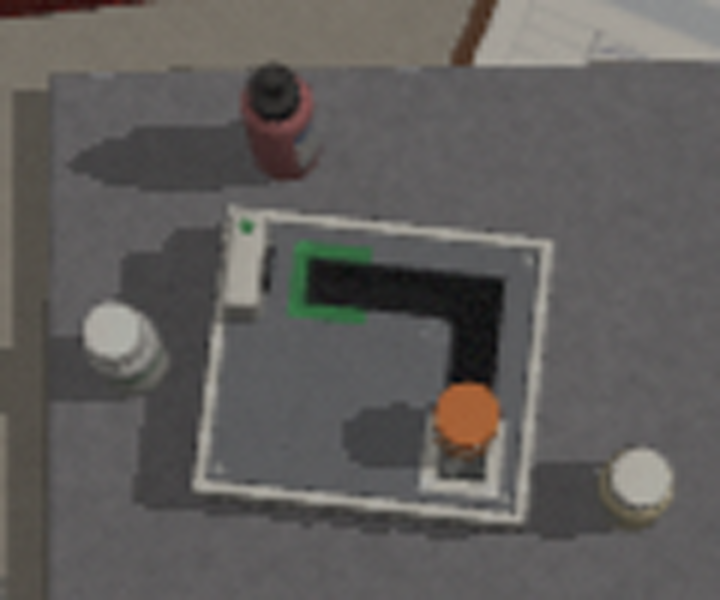

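The crop confirms the orange knob in the slot, at crop pixel (467,415). The white end is below it and the green end is at upper left. The reader's centre is at about (587.6, -109.6) with a yaw of -7.2°.

```bash
cat >> h.py <<'E'
C=np.array([587.6,-109.6]); YAW=-7.2
def rd(x,y):
    a=np.radians(YAW); return C+[x*np.cos(a)-y*np.sin(a),x*np.sin(a)+y*np.cos(a)]
def inrd(P):
    a=np.radians(YAW); d=np.array(P[:2])-C; return np.array([d[0]*np.cos(a)+d[1]*np.sin(a),-d[0]*np.sin(a)+d[1]*np.cos(a)])
def plan(x,y,z):
    s=r.sense(); T=R.from_euler("xyz",s["tcp_rot"],degrees=True)
    t=np.array([*rd(x,y),z]); print("target",t.round(1),"delta tool",T.inv().apply(t-s["tool_pos"]).round(1))
def st():
    s=r.sense(); T=R.from_euler("xyz",s["tcp_rot"],degrees=True).as_matrix()
    print(s["time"],s["tool_pos"].round(1),"rd",inrd(s["tool_pos"]).round(1),"F",s["ft_force"].round(1),"gap",s["finger_gap"],"j6",s["joint_pos"][5]); print(T.round(3), "z-axis ang",np.degrees(np.arctan2(T[1,2],T[0,2])))
E
python3 - <<'E'
from h import *
st(); plan(-70,-40,150); print(inrd((558.6,-146.6)), rd(32,22))
E
```

```text
0.1 [165.5 576.2 230.3] rd [-504.7  627.5] F [ 0.5  0.3 -0.1] gap 85.35238398768152 j6 -4.890569255354777
[[-0.001  0.276  0.961]
 [-0.002  0.961 -0.276]
 [-1.    -0.002 -0.   ]] z-axis ang -16.03494993977358
target [ 513.1 -140.5  150. ] delta tool [  81.2 -592.7  532.1]
[-24.1339967  -40.34290772] [622.10500158 -91.78414005]
```

>>> move_arm([
  [[0,-45,40],-2],
  [[0,-90,80],-4],
  [[0,-135,121],-6],
  [[0,-180,161],-8.8],
  [[0,-225,202],-8.8],
  [[0,-270,242],-8.8],
  [[0,-315,283],-8.8],
  [[0,-360,323],-8.8],
  [[0,-405,364],-8.8],
  [[0,-450,404],-8.8],
  [[0,-495,444],-8.8],
  [[0,-540,485],-8.8],
], jaw=-1)

```text
time: 1.6
tool_pos: [482.9, -78.7, 231.0]
tcp_rot: [-107.1, 89.9, -114.4]
ft_force: [0.9, 1.2, 0.0]
finger_gap: -0.2
```

Run:
```python
from h import *
st(); plan(-66,-40,72)
```

```text
1.6 [482.9 -78.7 231. ] rd [-107.8   17.5] F [0.9 1.2 0. ] gap -0.19703640212103965 j6 -97.94926495993109
[[-0.001  0.126  0.992]
 [-0.001  0.992 -0.126]
 [-1.    -0.001 -0.   ]] z-axis ang -7.251218266422336
target [ 517.1 -141.    72. ] delta tool [159.  -57.3  41.9]
```

>>> move_arm([
  [[0,-30,20],0],
  [[20,-57.5,35],0],
  [[65,-57.5,40],0],
  [[110,-57.5,40],0],
  [[150,-57.5,40],0],
  [[159,-57.5,41],0],
  [[159,-57.5,41],0],
  [[159,-57.5,41],0],
])

```text
time: 2.6
tool_pos: [517.7, -141.7, 74.2]
tcp_rot: [-37.2, 89.8, -44.5]
ft_force: [-0.7, -0.5, 0.9]
finger_gap: -0.0
```

Run:
```python
from h import *
st()
for n,b in (("top",(200,140,320,260)),("side",(220,170,340,300))):
    p,d=r.snapshot(n); q=p[140:240,200:320] if n=="top" else p[165:285,210:354]
    cv2.imwrite(f"pics/{n}1.png",cv2.resize(q[:,:,::-1],None,fx=5,fy=5,interpolation=cv2.INTER_CUBIC))
    print(blobs(n,p,(5,150,100),(16,255,255),100,b), pix(n,r.sense()["tool_pos"]))
```

```text
2.6 [ 517.7 -141.7   74.2] rd [-65.3 -40.6] F [-0.7 -0.5  0.9] gap -0.012429626209543566 j6 -103.44283130501402
[[ 0.003  0.126  0.992]
 [-0.002  0.992 -0.126]
 [-1.    -0.002  0.003]] z-axis ang -7.2503015577614365
[] [275.61344014 227.26442091]
[(np.int32(86), array([277.5, 216.5]), array([ 553.8, -158. ,  100. ])), (np.int32(103), array([277.4, 227.5]), array([ 536.9, -209.2,  100. ]))] [258.87728625 226.66520861]
```

View pics/side1.png

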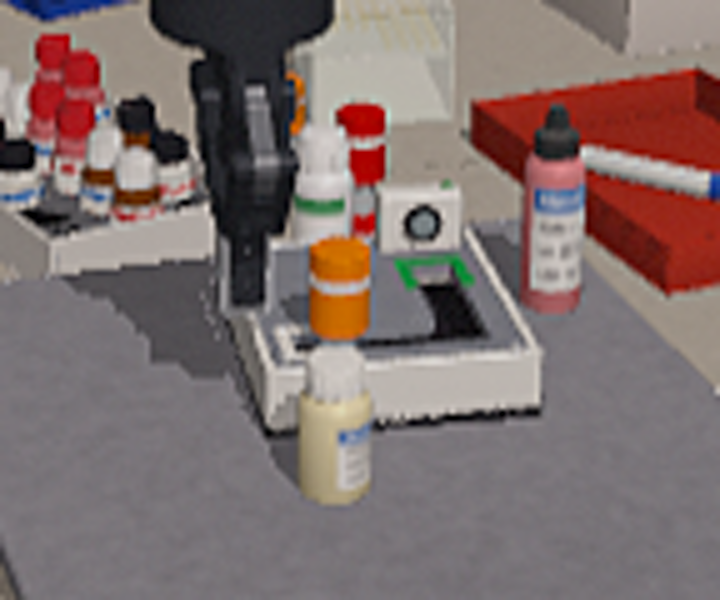

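The side crop shows the shut fingers at (250,300), just behind the knob at (340,290) on the deck, and nothing else is close to them. Next I'll push along the first leg.

>>> move_arm([
  [[1,0.6,7],0],
  [[1,0.6,14],0],
  [[1,0.6,21],0],
  [[1,0.6,28],0],
  [[1,0.6,35],0],
  [[1,0.6,42],0],
  [[1,0.6,48],0],
  [[1,0.6,54],0],
  [[1,0.6,59],0],
  [[1,0.6,63],0],
  [[1,0.6,66],0],
  [[1,0.6,68],0],
])

```text
time: 4.2
tool_pos: [585.3, -149.6, 73.3]
tcp_rot: [-37.7, 89.8, -44.9]
ft_force: [-0.2, 0.4, -1.3]
finger_gap: 0.1
```

```bash
cat >> h.py <<'E'
def knob(name):
    p,d=r.snapshot("side"); q=p[165:285,210:354]
    cv2.imwrite(f"pics/{name}.png",cv2.resize(q[:,:,::-1],None,fx=5,fy=5,interpolation=cv2.INTER_CUBIC))
    m=cv2.inRange(cv2.cvtColor(p,cv2.COLOR_RGB2HSV),(5,150,100),(16,255,255)); m[:205]=0;m[300:]=0;m[:,:220]=0;m[:,:]=m
    m[:,345:]=0; ys,xs=np.nonzero(m); u=xs.mean(); print("orange u",u,"v",ys.min(),ys.max(),"n",len(xs))
    return u,ys
E
python3 - <<'E'
from h import *
st(); knob("side2")
for t,P in (("load+10",(-24.1,-40.3)),("corner",(32,-40)),("meas",(32,22))):
    print(t,*[pix("side",[*rd(*P),z]).round(1) for z in (62,81,100)])
E
```

```text
4.2 [ 585.3 -149.6   73.3] rd [  2.7 -40. ] F [-0.2  0.4 -1.3] gap 0.10326216942225545 j6 -101.87493623848601
[[ 0.003  0.126  0.992]
 [-0.002  0.992 -0.126]
 [-1.    -0.002  0.003]] z-axis ang -7.2441868470862465
orange u 300.7717391304348 v 211 230 n 184
load+10 [277.9 230.3] [278.  222.3] [278.  214.2]
corner [303.2 228.4] [303.5 220.4] [303.7 212.3]
meas [296.9 216.9] [297.1 209.2] [297.3 201.4]
```

View pics/side2.png

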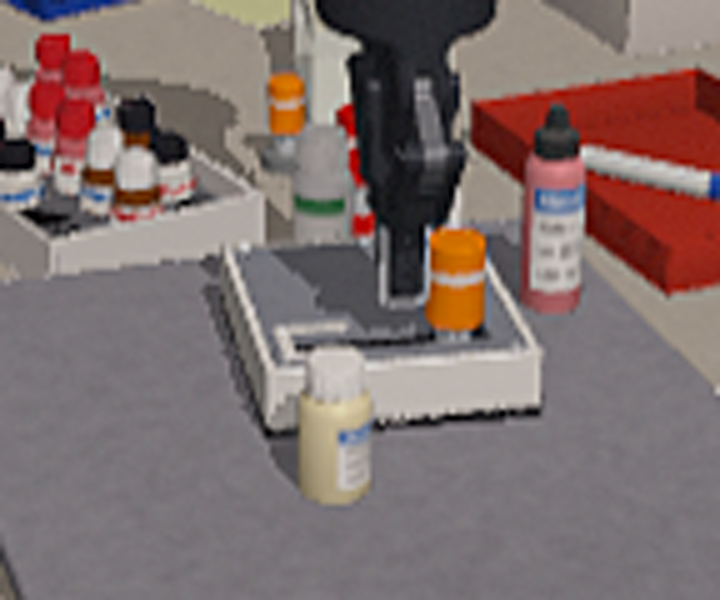

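In this crop the knob is at (458,280), about 6 mm short of the corner. The contact offset is about 24 mm. I'll push on until it meets the wall.

>>> move_arm([
  [[0,0,2],0],
  [[0,0,4],0],
  [[0,0,5],0],
  [[0,0,6],0],
  [[0,0,6],0],
])

```text
time: 4.88
tool_pos: [591.6, -150.4, 73.4]
tcp_rot: [-33.1, 89.8, -40.3]
ft_force: [-1.2, 0.3, 0.8]
finger_gap: -0.5
```

Run:
```python
from h import *
st(); knob("side3")
```

```text
4.875 [ 591.6 -150.4   73.4] rd [  9.1 -40. ] F [-1.2  0.3  0.8] gap -0.5451903190232332 j6 -101.75343693291649
[[ 0.003  0.126  0.992]
 [-0.003  0.992 -0.126]
 [-1.    -0.002  0.003]] z-axis ang -7.2471647379696025
orange u 303.6875 v 211 230 n 176
```

The knob's column is 303.7 px against 303.5 px predicted for the corner, so it has reached it. Next I'll back off and go round to the knob's -y side.

>>> move_arm([
  [[0,0,-5],0],
  [[0,0,-10],0],
  [[0,-12,-10],0],
  [[0,-26,-10],0],
  [[0,-38,-8],0],
  [[0,-40,3],0],
  [[0,-40,14],0],
  [[0,-40,23],0],
  [[0,-40,23],0],
  [[0,-40,23],0],
])

```text
time: 6.18
tool_pos: [609.2, -192.6, 73.4]
tcp_rot: [-36.7, 89.8, -43.9]
ft_force: [0.5, -0.5, 0.1]
finger_gap: -0.0
```

Run:
```python
from h import *
st(); p,d=r.snapshot("top"); cv2.imwrite("pics/top4.png",cv2.resize(p[140:240,200:320,::-1],None,fx=6,fy=6,interpolation=cv2.INTER_CUBIC))
print(blobs("top",p,(5,150,60),(16,255,255),100,(200,140,320,240)))
```

```text
6.175 [ 609.2 -192.6   73.4] rd [ 31.9 -79.7] F [ 0.5 -0.5  0.1] gap -0.04019816860316232 j6 -104.86205170965192
[[ 0.003  0.126  0.992]
 [-0.002  0.992 -0.126]
 [-1.    -0.002  0.003]] z-axis ang -7.213687205402693
[(np.int32(25), array([279. , 188.5]), array([ 606.6, -151.5,  100. ]))]
```

View pics/top4.png

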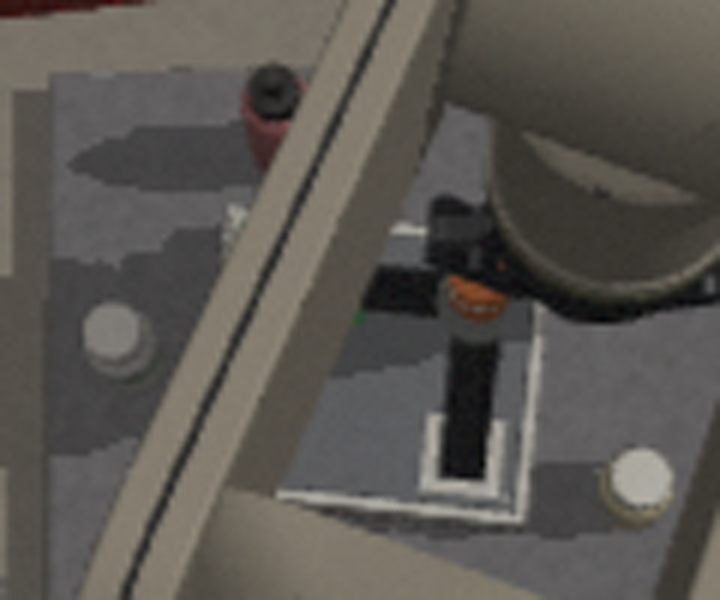

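The top crop shows the knob in the corner at (475,295), partly hidden by the gripper, and the vials look unmoved. Now I'll push along +y.

>>> move_arm([
  [[0,6,0],0],
  [[0,12,0],0],
  [[0,18,0],0],
  [[0,24,0],0],
  [[0,30,0],0],
  [[0,36,0],0],
  [[0,42,0],0],
  [[0,48,0],0],
  [[0,53,0],0],
  [[0,58,0],0],
  [[0,61,0],0],
  [[0,63,0],0],
])

```text
time: 7.72
tool_pos: [617.1, -130.1, 73.3]
tcp_rot: [-36.3, 89.8, -43.5]
ft_force: [0.6, -0.3, 1.0]
finger_gap: -0.3
```

Run:
```python
from h import *
st(); knob("side5")
p,d=r.snapshot("top"); cv2.imwrite("pics/top5.png",cv2.resize(p[140:240,200:320,::-1],None,fx=6,fy=6,interpolation=cv2.INTER_CUBIC))
print(blobs("top",p,(5,150,60),(16,255,255),100,(200,140,320,240)),pix("top",[*rd(32,22),100]))
```

```text
7.725 [ 617.1 -130.1   73.3] rd [ 31.8 -16.6] F [ 0.6 -0.3  1. ] gap -0.3235965563743983 j6 -99.25156365324469
[[ 0.003  0.126  0.992]
 [-0.003  0.992 -0.126]
 [-1.    -0.002  0.003]] z-axis ang -7.221289753700953
orange u 294.0263157894737 v 205 220 n 38
[] [253.54425486 182.57152645]
```

View pics/side5.png

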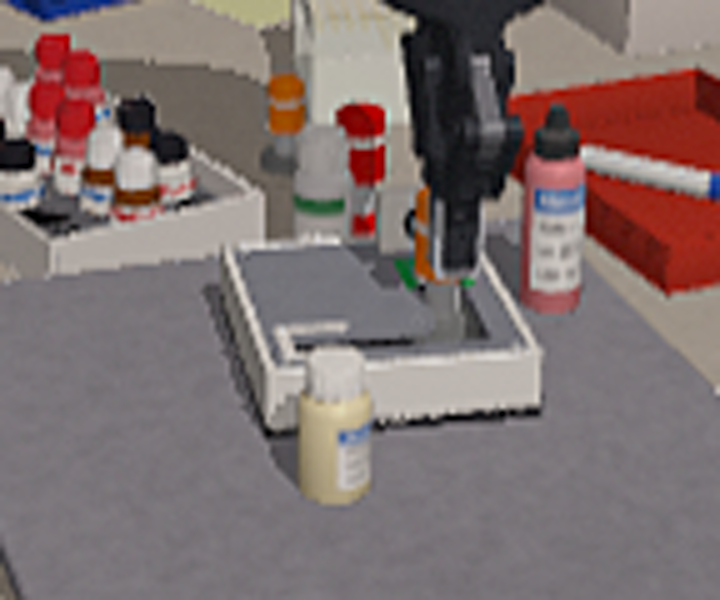

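In the side crop the knob is at (425,235) behind the fingers, near the green end. I'll creep on until the force rises.

>>> move_arm([
  [[0,2,0],0],
  [[0,4,0],0],
  [[0,6,0],0],
  [[0,7,0],0],
  [[0,8,0],0],
  [[0,8,0],0],
])

```text
time: 8.57
tool_pos: [618.0, -121.9, 73.2]
tcp_rot: [-33.4, 89.8, -40.6]
ft_force: [0.3, -0.3, 0.9]
finger_gap: -0.1
```

Run:
```python
from h import *
st(); knob("side6"); print([pix("side",[*rd(32,y),62]).round(1) for y in (12,17,22)])
```

```text
8.575 [ 618.  -121.9   73.2] rd [31.7 -8.4] F [ 0.3 -0.3  0.9] gap -0.14108845027162836 j6 -98.53271040273427
[[ 0.003  0.126  0.992]
 [-0.002  0.992 -0.126]
 [-1.    -0.002  0.003]] z-axis ang -7.214940370774208
orange u 293.29411764705884 v 205 219 n 34
[array([297.9, 218.6]), array([297.4, 217.7]), array([296.9, 216.9])]
```

>>> move_arm([
  [[0,1,0],0],
  [[0,2,0],0],
  [[0,3,0],0],
  [[0,3,0],0],
])

```text
time: 9.12
tool_pos: [618.4, -118.8, 73.1]
tcp_rot: [-32.0, 89.8, -39.2]
ft_force: [0.3, -0.3, 0.2]
finger_gap: -0.3
```

>>> move_arm([
  [[0,-6,0],0],
  [[0,-16,0],0],
  [[-30,-22,-10],0],
  [[-75,-25,-40],0],
  [[-120,-30,-95],0],
  [[-150,-30,-150],0],
  [[-150,-30,-200],0],
  [[-150,-30,-240],0],
  [[-150,-30,-240],0],
  [[-150,-30,-240],0],
])

```text
time: 10.38
tool_pos: [376.6, -118.7, 223.0]
tcp_rot: [-26.4, 89.7, -33.7]
ft_force: [0.3, -0.3, 0.7]
finger_gap: 0.1
```

Run:
```python
from h import *
st(); knob("side7")
p,d=r.snapshot("top"); cv2.imwrite("pics/top7.png",cv2.resize(p[140:240,200:320,::-1],None,fx=6,fy=6,interpolation=cv2.INTER_CUBIC))
b=blobs("top",p,(5,150,60),(16,255,255),100,(200,140,320,240)); print(b,[inrd(x[2]) for x in b],pix("top",[*rd(32,22),100]))
```

```text
10.375 [ 376.6 -118.7  223. ] rd [-208.2  -35.4] F [ 0.3 -0.3  0.7] gap 0.10147558072534282 j6 -107.6538053958507
[[ 0.004  0.126  0.992]
 [-0.003  0.992 -0.126]
 [-1.    -0.002  0.004]] z-axis ang -7.246999940760849
orange u 297.07563025210084 v 205 218 n 119
[(np.int32(84), array([254.1, 182.6]), array([622. , -93.1, 100. ]))] [array([32.06074737, 20.68135581])] [253.54425486 182.57152645]
```

View pics/top7.png

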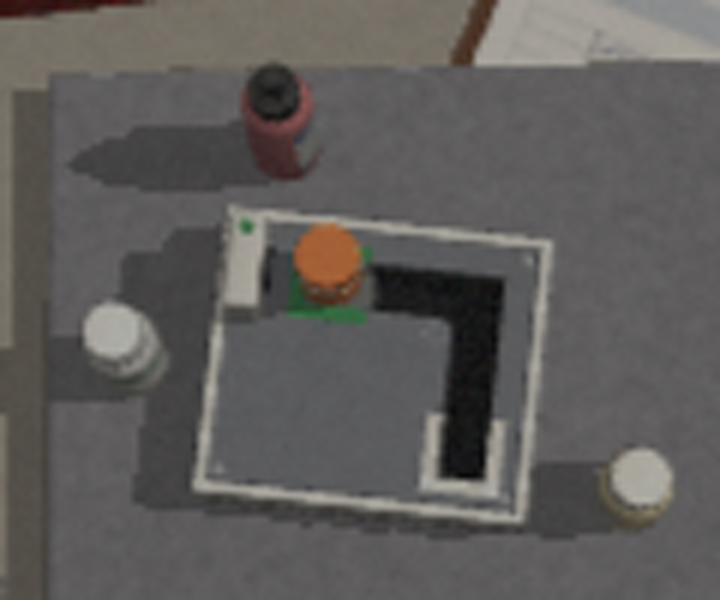

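The top crop shows the knob at (328,260) inside the green end, and all three bystanders are where they started. It measures (32.1, 20.7) in the reader frame, about 1.3 mm from the target, so I'm handing in.

```bash
python3 -c "
from bench import r
print(r.hand_in())"
```

```text
the job is handed in; nothing more can be done
None
```

I pushed the orange knob with the shut fingers along the first leg into the corner. I then went round behind it, pushed it along the second leg to the green end, and backed the arm well clear. The job was handed in at about 10.4 s of robot time.

- **Knob at the end:** The top view put it at (32.1, 20.7) mm in the reader's axes, about 1.3 mm from the measuring point. The side view agreed, with the knob at column 297.1 px, exactly as predicted.
- **Corner:** The knob measured about x = 32 mm there, against the 26 mm needed.
- **Bystanders:** Both vials and the dropper bottle look the same in the before and after top views. I compared them by eye and did not re-measure their positions.
- **Forces:** Readings at the end of each move stayed near 1 N. I never felt a clear stop at the slot's end, so "home" rests on the camera measurements, not on contact.

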